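# Roll the food slicer's thickness wheel to the set mark

## Robot

A 7-joint arm with a two-finger parallel gripper is mounted at the origin on the work surface. World frame = base frame: x ahead of the robot, y to its left, z up, the work surface at z = 0. Lengths are in m, angles in rad, forces in N, time in s.
With the tool pointing down it reaches from about 0.4 to 0.85 m from the base axis. Payload 10.4 kg.
Tool frame: the origin (TCP) lies at the centre of the arm's flange, where the gripper is bolted on; the fingertips stand 173 mm ahead of it and the grasp point (between the pads) lies 155 mm ahead of it (manip.nose_length is the distance from the TCP to the fingertips, in m); z points along the fingers, x is the direction in which the jaws open and shut, and the axes are right-handed (so a half turn about z gives the same grasp; the last joint's range is limited). The gripper opens to 85 mm and grips with 20 to 120 N. Pads are 22 mm wide; open, the fingers measure 114 mm over their backs; the gripper's body (76 mm by 85 mm) begins 54 mm behind the grasp point. The pads swing forward as they close: fully open they stand 13 mm farther back than shut.
Start: joints at [1.152, 0.332, -0.065, 1.46, 0.022, 1.35, -0.088], TCP at [0.241, -0.577, 0.405] pointing down, gripper open.
Joint ranges: [-2.6, 2.6], [-0.5, 2.12], [-1.47, 1.34], [0.16, 2.42], [-1.27, 4.41], [0.06, 2.06], [-2.6, 2.6]. Speed limits (rad/s): [2.22, 2.22, 2.79, 2.79, 3.14, 3.14, 3.14].

## Interface

Orientations are given as a unit quaternion [x, y, z, w].
In Python, from workcell import status, cams, order, manip gives the robot as it stands.
- The arm moves only by the tool servo_tool, never from a script. Its argument "motion" is a list that holds one entry, the list of rows, each a list of 6 numbers: the shift along the tool's x, y, z in units of 50 mm (1.0 is 50 mm), then the turn, a rotation vector about the tool's x, y, z in units of 5 degrees (1.0 is 5 degrees). In form: [[[x, y, z, ax, ay, az], ...]]. A call has 1 to 12 rows; each row shifts and turns the pose as measured when the row begins, along the tool's axes as they then stand; what a row does not reach is not made up. A row lasts 1/10 s, in which the tool goes at most 50 mm and 8.59 degrees, less where a joint would pass 70% of its speed; a pose out of reach is approached as far as the arm can. A call is refused whole if a number of a shift passes 1 or a number of a turn 1, either way. A call with a gripper value outside its range is refused whole. "jaw" is the closure in counts, from 0 (fully open) to 255 (shut), set as the call begins (left out, the last holds). The fingers move at their own pace and stop on an object; "force" is the grip in N (left out, the last holds). Time passes only in rows, so rows that do not move let the fingers close. It gives the time, the measured TCP pose, the force and the opening at its end, in the units of the state.
- status.get_obs(): the state, without advancing time (a new reading comes with each control period).
- cams.camera(name): name is "side" or "top" or "wrist"; returns a dict with "color" (384x512x3 uint8, red, green, blue), "vertical_fov" (degrees; the focal length in pixels is half the picture's height over the tangent of half this angle, whatever the lens; pixels are square), "cx", "cy" (the principal point, pixels), "extrinsics" (4x4, takes a point from camera to world coordinates). Camera axes: x right, y down, z forward; pixel columns grow to the right and rows downward; lengths in m; the calibration is good to about 2 mm. A picture is of the moment at which its call begins. There is no depth.
- order.hand_in(): hands the job in, once; it reports no verdict.
The state is a dict: "clock": time; "joint_pos": joint angles; "joint_velocities": joint speeds; "tau": joint torques, N m; "position": TCP position; "ee_rot": TCP orientation; "ft_force": force on the tool from outside, world axes, zero at the start; "torque": the same for the moment, N m; "grip_width": opening from 0.0 (shut) to 1.0 (fully open).
Only numpy, scipy, OpenCV 4.12 (cv2) and the standard library are available. Lean on these libraries where they do the work, as an engineer would, in place of code of your own. Each camera call takes 0.05 s, during which the arm holds its last target.

## Task

The stop plate of the food slicer is standing open too wide: rest a fingertip on the knurled thickness wheel that shows through the top of the slicer and roll it, stroke by stroke, to close the gap until the pointer on the plate stands level with the tooth of the setting marker beside it, without running past the mark. Move the plate only by the wheel, and keep off the blade, the stop plate and the marker. Grip nothing, leave the dishes and tools around the slicer standing where they are, and finish with the hand clear.

Things in the scene. Friction and masses are not known exactly. Their poses are not given: they have to be found in the camera images.
- slicer: White food slicer, 265 x 380 mm, fixed. Origin on the worktop under the blade's front plane, mid-length; +x away from the user, square to the blade (gap opens that way); +y along the blade plane, from blade to wheel; z up. Motor housing and blade guard (up to 211 mm high): y -165 to +12 mm. Drive housing (wheel, pointer, marker on its flat top, z = 98 mm): x 48 to 140, y 18 to 182 mm.
- wheel_top (a point): Topmost point (fixed) of the black knurled thickness wheel: 60 mm diameter, 24 mm wide, axle along slicer x, its upper 17 mm standing out of the drive housing; at slicer x 88, y 128, z 115 mm. A white shoulder on either side is 3.5 mm lower than the rim. Rolling the wheel's top towards slicer +y (away from the blade) closes the gap, towards -y opens it.
- thickness_wheel (a joint): Angle of the wheel, rad: grows as the gap opens; 0 is gap shut, up to 6.6. 1 rad moves the stop plate 4.0 mm, so 30 mm of rim travel moves it 4.0 mm. Turns with about 1.2 N at the rim, stays where it is left; a fingertip pressed on the knurling with 5 to 10 N drives it without slip.
- stop_plate: Ribbed aluminium stop plate, 166 mm along y, 103 mm high (upper edge 135 mm over the worktop), 5 mm thick, parallel to the blade. Slides along slicer x as the wheel turns. Origin: front face, lower edge, middle. The gap is how far its front face lies behind the blade's front plane (0 to 26 mm; 17 to 25 mm at the start).
- pointer_tip (a point): Tip of the pointer: a tooth, 2.5 mm wide, with a white line across, on the side of the flat black strip (12 mm wide) that runs back from the stop plate over the drive housing; 101.5 mm over the worktop. It moves with the plate, along slicer x.
- marker_tip (a point): Tip of the setting marker: black rider, 12 x 11 x 8 mm, with a 2.5 mm tooth and a white line across its top, on a track beside the pointer (on the wheel's side), set beforehand to a gap of 7 to 13 mm. Axes as the slicer's. Done when the pointer's tip has the same slicer x as this tip; at the start the pointer lies 4 to 18 mm further along +x.
- blade: Round steel blade, 170 mm in diameter, upright, beside the stop plate. Origin at its centre, 118 mm over the worktop.
- mug: Blue mug, 80 mm across, 90 mm high, bystander; origin under its centre.
- jar: Amber glass jar with a steel lid, 62 mm across, 85 mm high, bystander; origin under its centre.
- plate: White plate, 140 mm across, 18 mm high, bystander; origin under its centre.
- measure: Steel measuring cup, 72 mm across, 60 mm high, bystander; origin under its centre.
- spatula: Spatula with a black handle, 280 mm long, lying flat, bystander; origin under its middle.
- spoon: Wooden spoon, 240 mm long, lying flat, bystander; origin under its middle.

How it is judged:
By the outcome, as a careful person would: the job done as asked, in the order asked, and still so for the second after the job is handed in, with the robot touching nothing.
It also fails if it takes over 51 s, if anything falls off the work surface, if the arm or the gripper's body presses on something with over 40 N, if the wrist force passes 120 N, or if a joint passes its speed limit or range.

## Working session

There is one attempt and no reset: what is moved stays moved. The work goes in short steps, Python scripts to look and compute and a tool call to move; the robot and the scene stay as the last step left them, time stands still between calls to the robot, and variables do not carry over. Pictures are saved under pics/ and viewed, and the job is handed in when it is done.

Besides the shell and the picture viewer there is one more tool, called by a JSON object that holds its "fn" and its "kwargs". servo_tool: Moves the arm, as the interface text tells. Its arguments: {"type":"object","properties":{"motion":{"type":"array","items":{"type":"array","items":{"type":"array","items":{"type":"number"}}}},"jaw":{"type":"number"},"force":{"type":"number"}},"required":["motion"]}

```bash
ls; mkdir -p pics
python3 - <<'E'
from workcell import status,cams,manip
import cv2
o=status.get_obs();print(o)
print(manip.nose_length)
for n in ("side","top","wrist"):
    c=cams.camera(n);cv2.imwrite(f"pics/{n}0.png",c["color"][:,:,::-1]);print(n,c["vertical_fov"],c["cx"],c["cy"],c["extrinsics"].round(4).tolist())
E
```

```text
pics
{'clock': 0.0, 'joint_pos': array([ 1.15238651,  0.33286107, -0.06471885,  1.46089649,  0.02165185,
        1.34989974, -0.08847952]), 'joint_velocities': array([ 0.00047991, -0.0002326 , -0.00050529, -0.00149354, -0.00017577,
        0.00130872, -0.00026376]), 'tau': array([ 8.18339340e-04, -6.25458741e+01,  4.96868638e-02, -3.91610670e+01,
        1.62232609e-02,  9.98530712e-03, -5.74122441e-05]), 'position': array([ 0.24093437, -0.57656599,  0.40394398]), 'ee_rot': array([ 8.32351852e-01, -5.54247171e-01, -5.96930135e-04, -3.33534083e-04]), 'ft_force': array([ 1.00904119,  1.46434891, -0.15392395]), 'torque': array([ 0.03363775,  0.02156487, -0.03980928]), 'grip_width': 1.0023504341511007}
0.1734
side 51.425256084538205 256.38313936257515 198.50189543023055 [[-0.9667, -0.1568, 0.2025, 0.3052], [-0.2551, 0.6571, -0.7094, 0.9687], [-0.0218, -0.7374, -0.6752, 0.885], [0.0, 0.0, 0.0, 1.0]]
top 46.951123709839926 261.0025562530361 187.37481389422754 [[-0.0196, -0.9857, 0.1672, 0.3669], [-0.9995, 0.0235, 0.0211, 0.097], [-0.0248, -0.1667, -0.9857, 1.366], [0.0, 0.0, 0.0, 1.0]]
wrist 61.69138143533537 254.28056299019195 195.62277955911543 [[0.3863, -0.8774, -0.2845, 0.3133], [-0.9224, -0.3679, -0.1177, -0.5458], [-0.0014, 0.3079, -0.9514, 0.3739], [0.0, 0.0, 0.0, 1.0]]
```

View pics/side0.png

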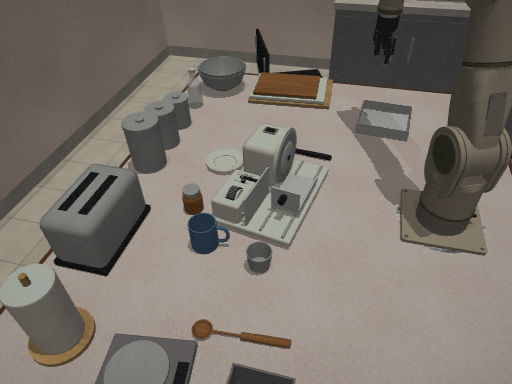

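View pics/top0.png

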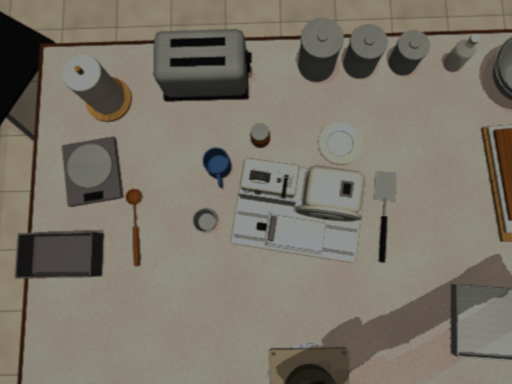

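View pics/wrist0.png

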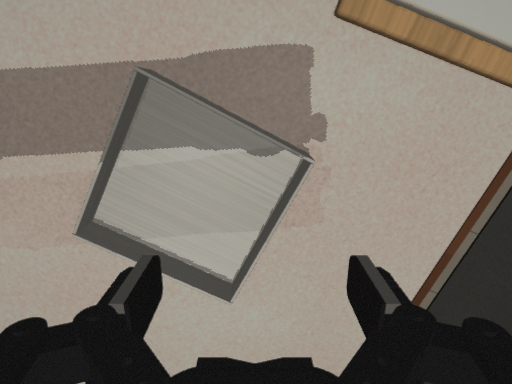

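Run:
```python
import cv2
a=cv2.imread("pics/top0.png")[145:270,220:375];cv2.imwrite("pics/top0z.png",cv2.resize(a,None,fx=5,fy=4.8,interpolation=cv2.INTER_CUBIC)[:600])
a=cv2.imread("pics/side0.png")[110:245,205:335];cv2.imwrite("pics/side0z.png",cv2.resize(a,None,fx=4.4,fy=4.4,interpolation=cv2.INTER_CUBIC))
```

```text
(no output)
```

View pics/top0z.png

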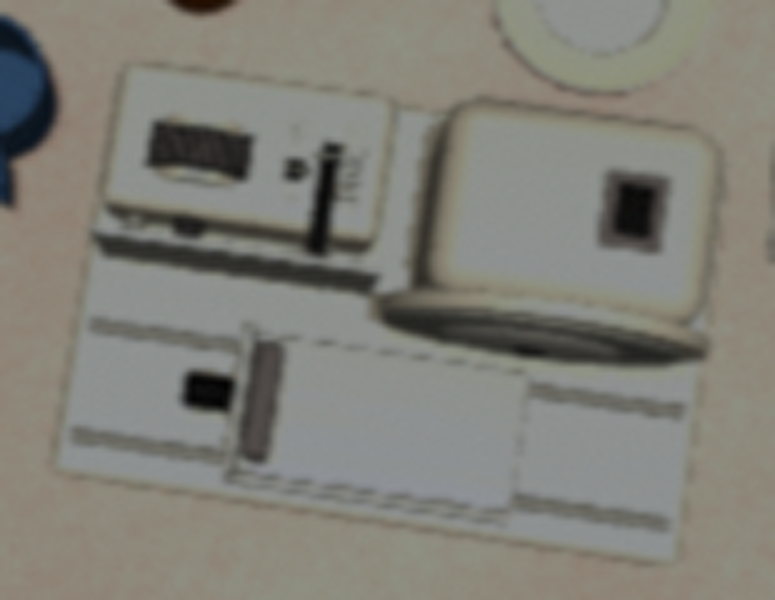

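View pics/side0z.png

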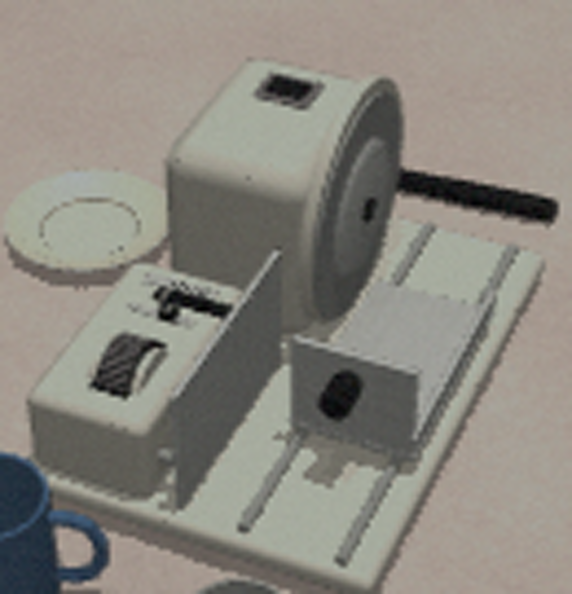

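```bash
cat > h.py <<'E'
import numpy as np,cv2
from scipy.spatial.transform import Rotation as R
from workcell import status,cams,manip
def ray(c,u,v):
    f=c["color"].shape[0]/2/np.tan(np.radians(c["vertical_fov"])/2)
    d=np.array([(u-c["cx"])/f,(v-c["cy"])/f,1.]);E=np.array(c["extrinsics"]);return E[:3,3],E[:3,:3]@d
def onz(c,u,v,z):
    o,d=ray(c,u,v);return o+d*(z-o[2])/d[2]
def proj(c,P):
    f=c["color"].shape[0]/2/np.tan(np.radians(c["vertical_fov"])/2);E=np.array(c["extrinsics"])
    q=(np.atleast_2d(P)-E[:3,3])@E[:3,:3];return np.c_[q[:,0]/q[:,2]*f+c["cx"],q[:,1]/q[:,2]*f+c["cy"]]
def fit2d(S,W): # slicer xy -> world xy rigid
    S=np.array(S);W=np.array(W);a=S-S.mean(0);b=W-W.mean(0)
    th=np.arctan2((a[:,0]*b[:,1]-a[:,1]*b[:,0]).sum(),(a*b).sum());M=np.array([[np.cos(th),-np.sin(th)],[np.sin(th),np.cos(th)]])
    return th,M,W.mean(0)-M@S.mean(0)
def snap(n,name,crop=None,k=1):
    c=cams.camera(n);im=c["color"][:,:,::-1]
    if crop: im=im[crop[1]:crop[3],crop[0]:crop[2]]
    cv2.imwrite("pics/"+name,cv2.resize(im,None,fx=k,fy=k,interpolation=cv2.INTER_CUBIC));np.save("pics/"+name+".npy",c,allow_pickle=True);return c
def load(name): return np.load("pics/"+name+".npy",allow_pickle=True).item()
E
python3 - <<'E'
from h import *
c=snap("top","t1.png")
S=[(.14,.182),(.14,.018),(.048,.018),(.048,.182)]
W=[onz(c,220+u/5-.4,145+v/4.8-.4,.098)[:2] for u,v in [(128,68),(393,98),(372,243),(108,210)]]
th,M,t=fit2d(S,W);print(np.degrees(th),t,(np.array(S)@M.T+t-W).round(4))
print("wheel",M@[.088,.128]+t, onz(c,260,176,.115))
E
```

```text
-8.690385687257784 [0.50491471 0.0138625 ] [[ 0.0022  0.0036]
 [ 0.0002 -0.0035]
 [-0.0017 -0.0047]
 [-0.0007  0.0046]]
wheel [0.61124456 0.12709661] [0.61251313 0.12607714 0.115     ]
```

```bash
cat >> h.py <<'E'
YAW=-8.69; T0=np.array([.5055,.0135])
def plan(tx,ty,tz,n,yaw_tool=None,turn=None):
    "print n rows toward world target with yaw turning"
    o=status.get_obs();q=R.from_quat(o["ee_rot"]);p=o["position"].copy();d=(np.array([tx,ty,tz])-p)/n
    X=q.as_matrix()[:,0];az=np.degrees(np.arctan2(X[1],X[0]))
    dz=0 if yaw_tool is None else -((yaw_tool-az+180)%360-180)/n/5
    if turn is not None: dz=turn
    print("az",az,"pos",p,"turn/row",dz,"z axis",q.as_matrix()[:,2].round(4))
    for i in range(n):
        print((q.as_matrix().T@d/.05).round(2).tolist(),end=" ")
        q=q*R.from_rotvec([0,0,np.radians(dz*5)])
    print()
E
python3 - <<'E'
from h import *
plan(.612,.1265,.45,31,81.3)
E
```

```text
az -67.32185126164129 pos [ 0.24093697 -0.57662299  0.4042289 ] turn/row -0.9588506533009115 z axis [-4.e-04  8.e-04 -1.e+00]
[-0.33, -0.4, -0.03] [-0.29, -0.42, -0.03] [-0.26, -0.44, -0.03] [-0.22, -0.46, -0.03] [-0.18, -0.48, -0.03] [-0.14, -0.49, -0.03] [-0.1, -0.5, -0.03] [-0.05, -0.51, -0.03] [-0.01, -0.51, -0.03] [0.03, -0.51, -0.03] [0.08, -0.51, -0.03] [0.12, -0.5, -0.03] [0.16, -0.49, -0.03] [0.2, -0.47, -0.03] [0.24, -0.45, -0.03] [0.27, -0.43, -0.03] [0.31, -0.41, -0.03] [0.34, -0.38, -0.03] [0.37, -0.35, -0.03] [0.4, -0.32, -0.03] [0.43, -0.28, -0.03] [0.45, -0.25, -0.03] [0.47, -0.21, -0.03] [0.48, -0.17, -0.03] [0.5, -0.13, -0.03] [0.51, -0.09, -0.03] [0.51, -0.04, -0.03] [0.51, -0.0, -0.03] [0.51, 0.04, -0.03] [0.51, 0.08, -0.03] [0.5, 0.13, -0.03]
```

{"fn": "servo_tool", "kwargs": {"motion": [[[-0.33, -0.4, -0.1, 0, 0, -1], [-0.29, -0.42, -0.1, 0, 0, -1], [-0.26, -0.44, -0.1, 0, 0, -1], [-0.22, -0.46, -0.1, 0, 0, -1], [-0.18, -0.48, -0.1, 0, 0, -1], [-0.14, -0.49, -0.1, 0, 0, -1], [-0.1, -0.5, -0.1, 0, 0, -1], [-0.05, -0.51, -0.1, 0, 0, -1], [-0.01, -0.51, -0.1, 0, 0, -1], [0.03, -0.51, -0.1, 0, 0, -1], [0.08, -0.51, 0, 0, 0, -1], [0.12, -0.5, 0, 0, 0, -1]]], "jaw": 255}}

```text
clock: 1.4
position: [0.3762, -0.2914, 0.4536]
ee_rot: [0.999, -0.047, -0.002, -0.001]
ft_force: [-0.1, -0.8, 0.5]
grip_width: -0.0
```

Run:
```python
from h import *
plan(.612,.1265,.45,20,81.3)
```

```text
az -5.3396795392791825 pos [ 0.37617489 -0.29135758  0.45357859] turn/row -0.8663967953927919 z axis [-0.0045  0.0028 -1.    ]
[0.2, -0.44, 0.0] [0.23, -0.42, 0.0] [0.26, -0.4, 0.0] [0.29, -0.38, 0.0] [0.32, -0.36, 0.0] [0.34, -0.33, 0.0] [0.37, -0.31, 0.0] [0.39, -0.28, 0.0] [0.41, -0.25, 0.0] [0.43, -0.22, 0.0] [0.44, -0.18, 0.0] [0.46, -0.15, 0.0] [0.47, -0.12, 0.0] [0.47, -0.08, 0.0] [0.48, -0.04, 0.0] [0.48, -0.01, 0.0] [0.48, 0.03, 0.0] [0.48, 0.06, 0.0] [0.47, 0.1, 0.0] [0.46, 0.14, 0.0]
```

{"fn": "servo_tool", "kwargs": {"motion": [[[0.2, -0.44, 0, 0, 0, -0.87], [0.23, -0.42, 0, 0, 0, -0.87], [0.26, -0.4, 0, 0, 0, -0.87], [0.29, -0.38, 0, 0, 0, -0.87], [0.32, -0.36, 0, 0, 0, -0.87], [0.34, -0.33, 0, 0, 0, -0.87], [0.37, -0.31, 0, 0, 0, -0.87], [0.39, -0.28, 0, 0, 0, -0.87], [0.41, -0.25, 0, 0, 0, -0.87], [0.43, -0.22, 0, 0, 0, -0.87], [0.44, -0.18, 0, 0, 0, -0.87], [0.46, -0.15, 0, 0, 0, -0.87]]]}}

```text
clock: 2.6
position: [0.5197, -0.015, 0.4535]
ee_rot: [0.902, 0.431, -0.001, -0.003]
ft_force: [-0.1, 0.6, -0.2]
grip_width: 0.001
```

Run:
```python
from h import *
plan(.612,.1265,.45,9,81.3)
```

```text
az 51.0756880186722 pos [ 0.51973323 -0.01496249  0.45351004] turn/row -0.6716513773628396 z axis [-0.004   0.0037 -1.    ]
[0.37, -0.04, 0.01] [0.37, -0.02, 0.01] [0.38, 0.01, 0.01] [0.37, 0.03, 0.01] [0.37, 0.05, 0.01] [0.37, 0.07, 0.01] [0.36, 0.09, 0.01] [0.36, 0.11, 0.01] [0.35, 0.13, 0.01]
```

{"fn": "servo_tool", "kwargs": {"motion": [[[0.37, -0.04, 0, 0, 0, -0.68], [0.37, -0.02, 0, 0, 0, -0.68], [0.38, 0, 0, 0, 0, -0.68], [0.37, 0.03, 0, 0, 0, -0.68], [0.37, 0.05, 0, 0, 0, -0.68], [0.37, 0.07, 0, 0, 0, -0.68], [0.36, 0.09, 0, 0, 0, -0.68], [0.36, 0.11, 0, 0, 0, -0.68], [0.35, 0.13, 0, 0, 0, -0.68], [0, 0, 0, 0, 0, 0]]]}}

```text
clock: 3.6
position: [0.6147, 0.1447, 0.4515]
ee_rot: [0.74, 0.673, 0.0, -0.005]
ft_force: [-0.1, -0.4, -0.4]
grip_width: 0.0
```

Run:
```python
from h import *
plan(.612,.1265,.45,2,81.3)
snap("wrist","w1.png",None,1.5)
```

```text
az 84.61300371928226 pos [0.61468437 0.14469395 0.45152662] turn/row 0.3313003719282278 z axis [-0.0063  0.0083 -0.9999]
[-0.18, -0.01, 0.01] [-0.18, -0.0, 0.01]
```

View pics/w1.png

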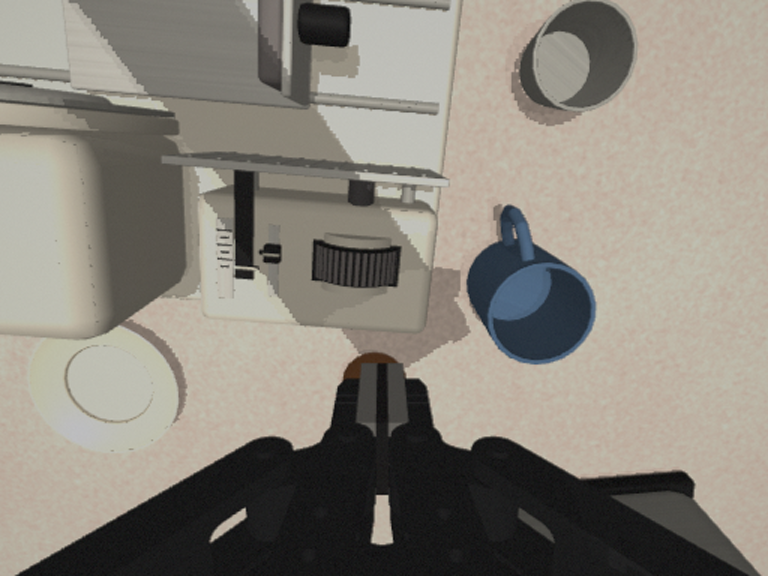

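Run:
```python
from h import *
c=load("w1.png")
im=c["color"][:,:,::-1]
cv2.imwrite("pics/w1z.png",cv2.resize(im[110:230,120:310],None,fx=4.2,fy=4.2,interpolation=cv2.INTER_CUBIC))
g=im.max(2)
m=(g<75).astype(np.uint8)
n,l,s,ce=cv2.connectedComponentsWithStats(m[140:215,130:290])
for i in range(1,n):
    if s[i,4]>15: print(s[i]+[130,140,0,0,0],ce[i]+[130,140])
```

```text
[156 140  16  38 463] [162.44708423 158.1511879 ]
[ 208  160   59   32 1431] [236.80642907 176.5520615 ]
[173 162  15  14 131] [180.6259542  168.39694656]
[157 180  12   6  70] [162.5 182.5]
```

View pics/w1z.png

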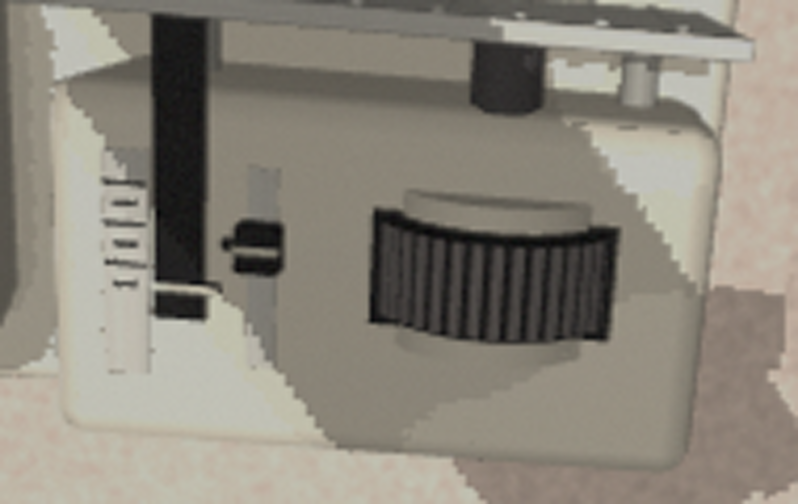

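Run:
```python
from h import *
c=load("w1.png")
f=lambda u,v:(u/4.2+120-.4,v/4.2+110-.4)
S=[(.076,.101),(.076,.155),(.1,.155),(.1,.101)]
W=[onz(c,*f(*p),.098)[:2] for p in [(372,210),(618,230),(607,340),(370,325)]]
th,M,t=fit2d(S,W);print(np.degrees(th),t,(np.array(S)@M.T+t-W).round(4))
print("wheel",M@[.088,.128]+t)
# housing far edge line & slope of stop-plate edge
a=onz(c,*f(120,432),.094);b=onz(c,*f(640,464),.094);print("rear edge yaw",np.degrees(np.arctan2(-(b-a)[0],(b-a)[1])))
for z in(.1015,.104,.106):
  p=onz(c,*f(218,290),.1015)[:2];m=onz(c,*f(225,243),z)[:2]
  print(z,M.T@(p-t),M.T@(m-t))
```

```text
-9.68133145944539 [0.5058947  0.01821682] [[ 0.003   0.0026]
 [ 0.0015 -0.0033]
 [-0.0025 -0.0023]
 [-0.0021  0.003 ]]
wheel [0.61416697 0.12959509]
rear edge yaw -9.302167798078651
0.1015 [0.09531175 0.06154545] [0.08343491 0.06324809]
0.104 [0.09531175 0.06154545] [0.08283579 0.06382744]
0.106 [0.09531175 0.06154545] [0.08235648 0.06429091]
```

Run:
```python
from h import *
plan(.612,.117,.32,5,80.7)
```

```text
az 84.44304931743358 pos [0.61451448 0.14354657 0.45156499] turn/row 0.1497219726973435 z axis [-0.0063  0.0076 -1.    ]
[-0.11, 0.0, 0.53] [-0.11, 0.01, 0.53] [-0.11, 0.01, 0.53] [-0.11, 0.01, 0.53] [-0.11, 0.01, 0.53]
```

{"fn": "servo_tool", "kwargs": {"motion": [[[-0.11, 0, 0.5, 0, 0, 0.15], [-0.11, 0.01, 0.53, 0, 0, 0.15], [-0.11, 0.01, 0.53, 0, 0, 0.15], [-0.11, 0.01, 0.53, -0.04, -0.04, 0.15], [-0.11, 0.01, 0.53, -0.03, -0.05, 0.15], [0, 0, 0, 0, 0, 0], [0, 0, 0, 0, 0, 0]]]}}

```text
clock: 4.35
position: [0.6128, 0.1121, 0.3175]
ee_rot: [0.765, 0.644, -0.001, 0.001]
ft_force: [0.4, 0.7, 1.0]
grip_width: -0.001
```

Run:
```python
from h import *
plan(.612,.117,.32,2,80.7)
c=snap("wrist","w2.png",None,1.5)
cv2.imwrite("pics/w2z.png",cv2.resize(c["color"][130:300,100:330,::-1],None,fx=3.4,fy=3.4,interpolation=cv2.INTER_CUBIC))
print(np.array(c["extrinsics"])[:3,3])
```

```text
az 80.10751209080875 pos [0.61275808 0.11212855 0.31747489] turn/row -0.05924879091912487 z axis [ 9.e-04 -3.e-03 -1.e+00]
[0.05, -0.02, -0.03] [0.05, -0.02, -0.03] 
[0.53466228 0.12593525 0.28729911]
```

View pics/w2.png

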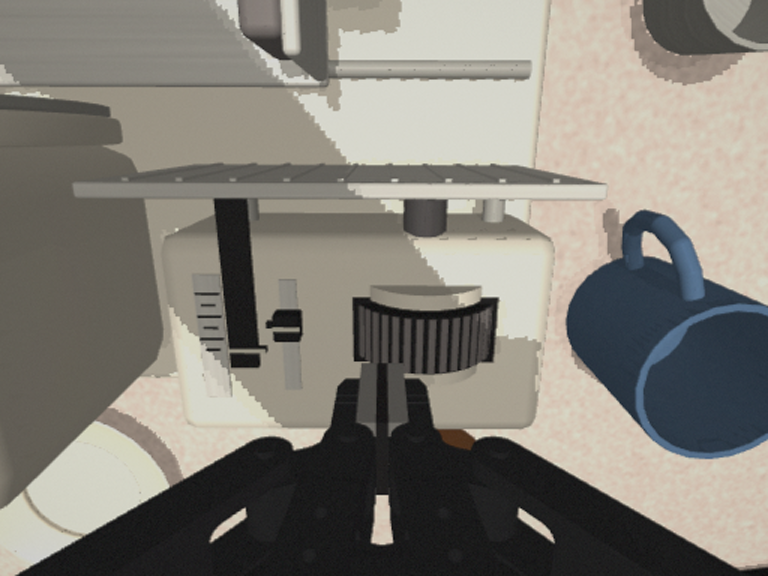

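View pics/w2z.png

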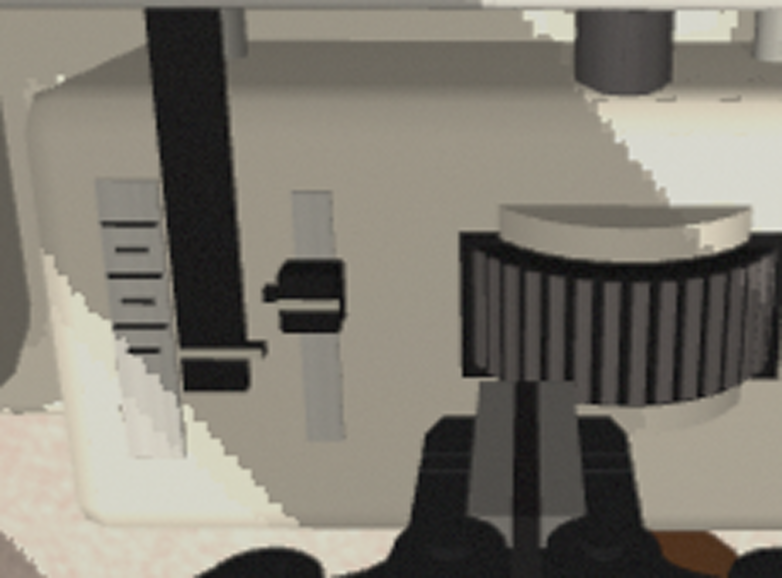

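Run:
```python
from h import *
c1=load("w1.png");c2=load("w2.png")
f1=lambda u,v:(u/4.2+120-.4,v/4.2+110-.4)
f2=lambda u,v:(u/3.4+100-.35,v/3.4+130-.35)
def tri(a,b):
    o1,d1=ray(c1,*f1(*a));o2,d2=ray(c2,*f2(*b))
    A=np.c_[d1,-d2];s=np.linalg.lstsq(A,o2-o1,rcond=None)[0];p,q=o1+s[0]*d1,o2+s[1]*d2;return (p+q)/2,np.linalg.norm(p-q)
def S(p,yaw=-9.8,t=np.array([.505,.0175])):
    M=R.from_euler('z',yaw,degrees=True).as_matrix()[:2,:2];return (M.T@(p[:2]-t)*1e3).round(2)
for n,a,b in [("ptip",(220,289),(266,349)),("mtip",(225,243),(264,293)),("mline",(282,253),(338,304)),("wheelTL",(372,210),(461,233))]:
    p,e=tri(a,b);print(n,p.round(4),"err",e.round(4),S(p))
for z in (.0985,.1015,.103): print(z,S(onz(c2,*f2(266,349),.1015)),S(onz(c2,*f2(264,293),z)))
for b in [(130,223),(135,274),(140,326),(145,350)]: print("tick",S(onz(c2,*f2(*b),.098)))
# wheel extents
for z,b in [(.098,(461,233)),(.098,(461,377)),(.115,(625,282)),(.115,(625,402))]: print("wheel",z,S(onz(c2,*f2(*b),z)),onz(c2,*f2(*b),z))
```

```text
ptip [0.6102 0.0631 0.1005] err 0.0 [95.92 62.85]
mtip [0.5983 0.0668 0.1036] err 0.0007 [83.51 64.44]
mline [0.6013 0.0806 0.1071] err 0.0011 [84.15 78.55]
wheelTL [0.5945 0.1029 0.0993] err 0.0005 [73.62 99.37]
0.0985 [95.48 63.09] [85.5  62.77]
0.1015 [95.48 63.09] [84.32 63.55]
0.103 [95.48 63.09] [83.72 63.94]
tick [72.01 39.24]
tick [81.93 39.04]
tick [92.36 38.82]
tick [97.29 39.23]
wheel 0.098 [73.94 99.52] [0.59479748 0.10298065 0.098     ]
wheel 0.098 [102.9   98.96] [0.62323975 0.0975021  0.098     ]
wheel 0.115 [ 76.97 128.11] [0.6026577  0.13064308 0.115     ]
wheel 0.115 [ 99.43 128.72] [0.62488985 0.12742055 0.115     ]
```

{"fn": "servo_tool", "kwargs": {"motion": [[[0.05, -0.01, 0.17, 0, 0, 0], [0.05, 0, 0.17, 0, 0, 0], [0.03, 0, 0.1, 0, 0, 0], [0, 0, 0.05, 0, 0, 0], [0, 0, 0, 0, 0, 0], [0, 0, 0, 0, 0, 0]]]}}

```text
clock: 5.0
position: [0.6143, 0.1206, 0.2947]
ee_rot: [0.765, 0.644, 0.002, 0.003]
ft_force: [-0.1, -0.4, -0.7]
grip_width: 0.004
```

Run:
```python
from h import *
plan(.613,.1285,.2884,1)
```

```text
az 80.17755019194598 pos [0.61431457 0.12058012 0.2947117 ] turn/row 0 z axis [ 0.0058 -0.0017 -1.    ]
[0.15, -0.05, 0.13]
```

{"fn": "servo_tool", "kwargs": {"motion": [[[-0.04, -0.04, 0.05, 0.06, 0, 0], [0, 0, 0.03, 0, 0, 0], [0, 0, 0.02, 0, 0, 0], [0, 0, 0.02, 0, 0, 0]]]}}

```text
clock: 5.4
position: [0.612, 0.1186, 0.2888]
ee_rot: [0.765, 0.644, 0.0, 0.001]
ft_force: [-1.0, -0.6, -0.4]
grip_width: -0.001
```

{"fn": "servo_tool", "kwargs": {"motion": [[[0, 0, 0.02, 0, 0, 0], [0, 0, 0.02, 0, 0, 0]]]}}

```text
clock: 5.6
position: [0.6121, 0.1187, 0.2878]
ee_rot: [0.765, 0.644, 0.0, 0.001]
ft_force: [-4.3, -2.0, 12.5]
grip_width: 0.002
```

{"fn": "servo_tool", "kwargs": {"motion": [[[0.06, 0, 0.01, 0, 0, 0], [0.06, 0, 0.01, 0, 0, 0]]]}}

```text
clock: 5.8
position: [0.613, 0.1245, 0.2885]
ee_rot: [0.765, 0.643, 0.0, 0.001]
ft_force: [-5.1, -1.0, 4.8]
grip_width: -0.001
```

Run:
```python
from h import *
c=snap("wrist","w3.png")
cv2.imwrite("pics/w3z.png",cv2.resize(c["color"][130:300,100:330,::-1],None,fx=3.4,fy=3.4,interpolation=cv2.INTER_CUBIC))
```

```text
(no output)
```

View pics/w3z.png

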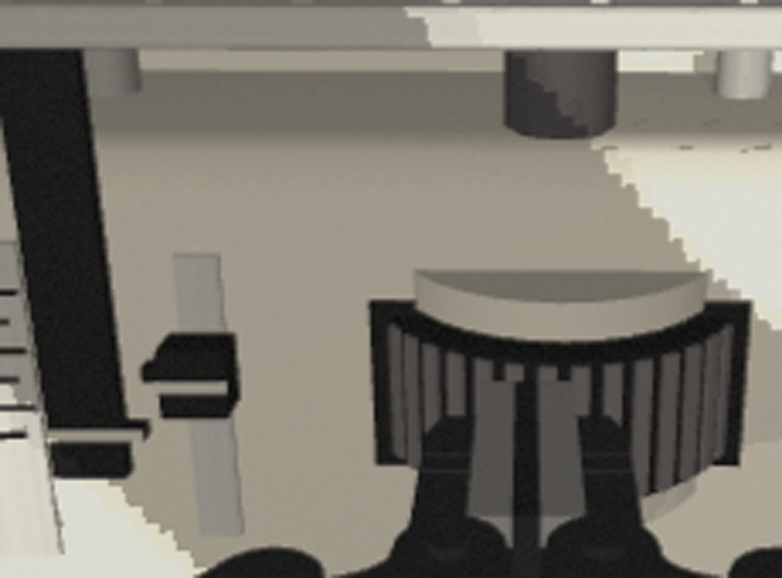

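{"fn": "servo_tool", "kwargs": {"motion": [[[0.06, -0.01, 0.015, 0, 0, 0], [0.06, -0.01, 0.015, 0, 0, 0], [0.06, 0, 0.015, 0, 0, 0], [0.06, 0, 0.015, 0, 0, 0]]]}}

```text
clock: 6.25
position: [0.6147, 0.1374, 0.2884]
ee_rot: [0.766, 0.643, 0.001, 0.003]
ft_force: [-2.7, -0.1, 5.7]
grip_width: 0.003
```

Run:
```python
from h import *
c=snap("wrist","w4.png")
cv2.imwrite("pics/w4z.png",cv2.resize(c["color"][130:300,60:290,::-1],None,fx=3.4,fy=3.4,interpolation=cv2.INTER_CUBIC))
```

```text
(no output)
```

View pics/w4z.png

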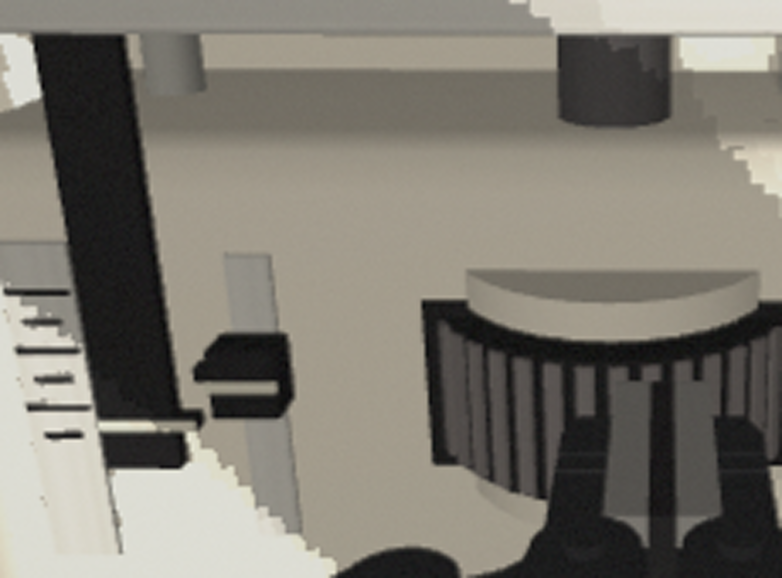

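{"fn": "servo_tool", "kwargs": {"motion": [[[0, 0, -0.16, 0, 0, 0], [-0.12, -0.02, 0, 0, 0, 0], [-0.14, -0.02, 0, 0, 0, 0], [-0.12, 0, 0, 0, 0, 0], [0, 0, 0, 0, 0, 0], [0, 0, 0, 0, 0, 0]]]}}

```text
clock: 6.9
position: [0.6088, 0.1171, 0.2965]
ee_rot: [0.766, 0.643, 0.001, 0.003]
ft_force: [-0.7, 0.3, -0.3]
grip_width: -0.002
```

Run:
```python
from h import *
plan(.612,.119,.2884,1)
```

```text
az 80.05645524527127 pos [0.60884057 0.11711022 0.29646555] turn/row 0 z axis [ 0.0048 -0.0025 -1.    ]
[0.05, 0.05, 0.16]
```

{"fn": "servo_tool", "kwargs": {"motion": [[[0.02, 0.04, 0.08, 0.04, 0, 0], [0, 0, 0.06, 0, 0, 0], [0, 0, 0.02, 0, 0, 0], [0, 0, 0.02, 0, 0, 0], [0, 0, 0.01, 0, 0, 0]]]}}

```text
clock: 7.4
position: [0.6114, 0.1182, 0.2877]
ee_rot: [0.766, 0.643, -0.0, 0.001]
ft_force: [-4.4, -2.6, 6.8]
grip_width: -0.0
```

{"fn": "servo_tool", "kwargs": {"motion": [[[0.06, -0.01, 0.012, 0, 0, 0], [0.06, 0, 0.012, 0, 0, 0], [0.06, 0, 0.015, 0, 0, 0], [0.06, 0, 0.015, 0, 0, 0], [0.06, 0, 0.015, 0, 0, 0], [0.06, 0, 0.015, 0, 0, 0], [0.03, 0, 0.015, 0, 0, 0]]]}}

```text
clock: 8.1
position: [0.6146, 0.14, 0.2882]
ee_rot: [0.765, 0.644, 0.001, 0.003]
ft_force: [-1.8, -0.9, 5.2]
grip_width: 0.001
```

{"fn": "servo_tool", "kwargs": {"motion": [[[0, 0, -0.16, 0, 0, 0], [-0.14, -0.01, 0, 0, 0, 0], [-0.14, 0, 0, 0, 0, 0], [-0.13, 0, 0, 0, 0, 0], [0, 0, 0, 0, 0, 0], [0, 0, 0, 0, 0, 0]]]}}

```text
clock: 8.7
position: [0.6101, 0.1173, 0.2961]
ee_rot: [0.765, 0.643, 0.0, 0.003]
ft_force: [0.1, -0.3, -0.1]
grip_width: -0.003
```

Run:
```python
from h import *
plan(.6105,.119,.2884,1)
c=snap("wrist","w5.png")
cv2.imwrite("pics/w5z.png",cv2.resize(c["color"][130:300,60:290,::-1],None,fx=3.4,fy=3.4,interpolation=cv2.INTER_CUBIC))
```

```text
az 80.09794952869507 pos [0.61008354 0.11726477 0.29611437] turn/row 0 z axis [ 0.0038 -0.0042 -1.    ]
[0.04, 0.0, 0.15]
```

View pics/w5z.png

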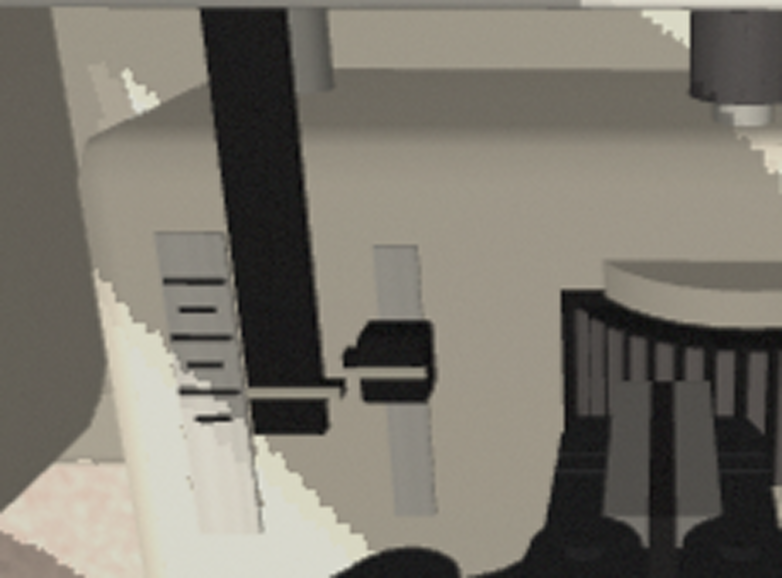

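{"fn": "servo_tool", "kwargs": {"motion": [[[0.02, 0.01, 0.08, 0.03, 0.02, 0], [0, 0, 0.05, 0, 0, 0], [0, 0, 0.02, 0, 0, 0], [0, 0, 0.02, 0, 0, 0], [0, 0, 0.015, 0, 0, 0]]]}}

```text
clock: 9.25
position: [0.611, 0.1189, 0.2878]
ee_rot: [0.765, 0.644, -0.0, 0.002]
ft_force: [-5.1, -2.9, 10.4]
grip_width: -0.002
```

{"fn": "servo_tool", "kwargs": {"motion": [[[0.06, -0.01, 0.015, 0, 0, 0], [0.06, 0, 0.012, 0, 0, 0], [0.06, 0, 0.015, 0, 0, 0], [0.06, 0, 0.015, 0, 0, 0], [0.06, 0, 0.015, 0, 0, 0], [0.04, 0, 0.015, 0, 0, 0]]]}}

```text
clock: 9.85
position: [0.6137, 0.1376, 0.2884]
ee_rot: [0.765, 0.644, 0.001, 0.003]
ft_force: [-2.2, 0.4, 5.0]
grip_width: 0.002
```

{"fn": "servo_tool", "kwargs": {"motion": [[[0, 0, -0.16, 0, 0, 0], [-0.14, -0.01, -0.2, 0, 0, 0], [-0.14, 0, -0.2, 0, 0, 0], [-0.13, 0.3, -0.2, 0, 0, 0], [-0.3, 0.5, 0, 0, 0, 0], [-0.4, 0.5, 0, 0, 0, 0], [-0.4, 0.2, 0, 0, 0, 0], [0, 0, 0, 0, 0, 0], [0, 0, 0, 0, 0, 0]]]}}

```text
clock: 10.75
position: [0.6755, 0.0438, 0.3356]
ee_rot: [0.765, 0.644, 0.002, 0.005]
ft_force: [-1.1, 0.5, 1.0]
grip_width: 0.001
```

Run:
```python
from h import *
c=snap("wrist","w6.png",None,1.5)
print(status.get_obs()["position"],np.array(c["extrinsics"])[:3,3])
```

```text
[0.67548716 0.04345485 0.33556439] [0.59764435 0.05748653 0.3047353 ]
```

View pics/w6.png

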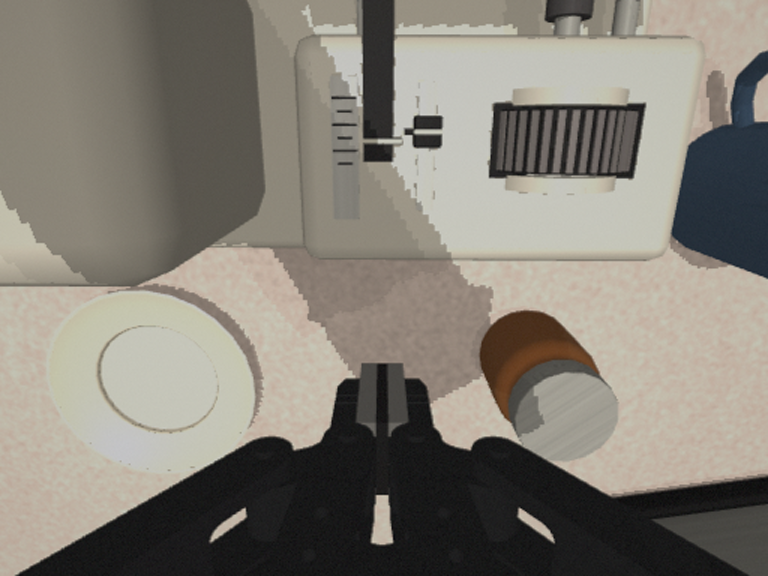

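Run:
```python
from h import *
c=load("w6.png")
im=c["color"][:,:,::-1]
cv2.imwrite("pics/w6z.png",cv2.resize(im[55:120,215:305],None,fx=8,fy=8,interpolation=cv2.INTER_NEAREST))
```

```text
(no output)
```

View pics/w6z.png

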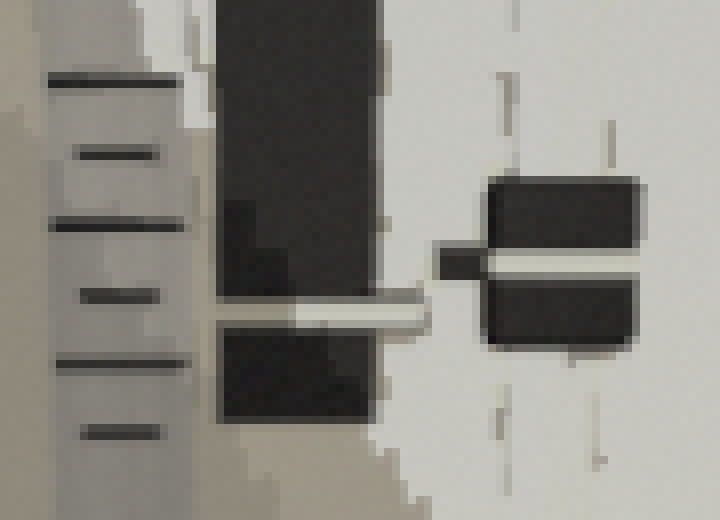

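```bash
cat >> h.py <<'E'
def S(p,yaw=-9.85,t=np.array([.505,.0175])):
    M=R.from_euler('z',yaw,degrees=True).as_matrix()[:2,:2];return (M.T@(p[:2]-t)*1e3).round(2)
E
python3 - <<'E'
from h import *
c=load("w6.png")
f=lambda u,v:(u/8+215-.5,v/8+55-.5)
for z in(.1005,.1015,.1035,.106): print(z,"p",S(onz(c,*f(426,314),z)),"m",S(onz(c,*f(438,262),z)))
for v in(83,227,363): print(S(onz(c,*f(118,v),.098)))
E
```

```text
0.1005 p [87.69 62.87] m [83.96 63.72]
0.1015 p [87.68 62.84] m [83.97 63.68]
0.1035 p [87.65 62.76] m [83.97 63.6 ]
0.106 p [87.61 62.67] m [83.98 63.5 ]
[71.3  39.76]
[81.45 39.51]
[91.34 39.27]
```

Run:
```python
from h import *
plan(.6105,.119,.3,4,80.1)
```

```text
az 80.10162759054302 pos [0.67548716 0.04345485 0.33556439] turn/row 8.13795271511708e-05 z axis [ 0.0095 -0.0051 -0.9999]
[0.32, -0.39, 0.17] [0.32, -0.39, 0.17] [0.32, -0.39, 0.17] [0.32, -0.39, 0.17]
```

{"fn": "servo_tool", "kwargs": {"motion": [[[0.32, -0.39, 0.1, 0.05, 0.03, 0], [0.32, -0.39, 0.1, 0.05, 0.03, 0], [0.32, -0.39, 0.17, 0, 0, 0], [0.28, -0.35, 0.2, 0, 0, 0], [0, 0, 0, 0, 0, 0], [0, 0, 0, 0, 0, 0]]]}}

```text
clock: 11.4
position: [0.6058, 0.1246, 0.3081]
ee_rot: [0.764, 0.646, 0.002, 0.0]
ft_force: [0.3, -0.5, 0.8]
grip_width: 0.001
```

Run:
```python
from h import *
plan(.6105,.119,.2884,1,80.1)
```

```text
az 80.44883212066418 pos [0.60582343 0.12464929 0.30806045] turn/row 0.06976642413283685 z axis [ 0.0033  0.0023 -1.    ]
[-0.1, 0.11, 0.39]
```

{"fn": "servo_tool", "kwargs": {"motion": [[[-0.1, 0.1, 0.12, 0, 0, 0.07], [0, 0, 0.14, 0, 0, 0], [0, 0, 0.06, 0, 0, 0], [0, 0, 0.02, 0, 0, 0], [0, 0, 0.02, 0, 0, 0]]]}}

```text
clock: 11.9
position: [0.6116, 0.1166, 0.289]
ee_rot: [0.767, 0.642, 0.002, 0.001]
ft_force: [-0.7, -0.3, 0.1]
grip_width: 0.001
```

{"fn": "servo_tool", "kwargs": {"motion": [[[0.04, 0, 0.01, 0, 0, -0.02], [0, 0, 0.015, 0, 0, 0], [0, 0, 0.015, 0, 0, 0]]]}}

```text
clock: 12.2
position: [0.6122, 0.1187, 0.288]
ee_rot: [0.766, 0.643, 0.002, 0.001]
ft_force: [-3.8, -1.6, 8.0]
grip_width: 0.001
```

{"fn": "servo_tool", "kwargs": {"motion": [[[0.06, -0.01, 0.015, 0, 0, 0], [0.06, 0, 0.012, 0, 0, 0], [0.06, 0, 0.015, 0, 0, 0], [0.06, 0, 0.015, 0, 0, 0], [0.06, 0, 0.015, 0, 0, 0], [0.04, 0, 0.015, 0, 0, 0]]]}}

```text
clock: 12.8
position: [0.6149, 0.1371, 0.2884]
ee_rot: [0.766, 0.643, 0.003, 0.002]
ft_force: [-2.1, -0.5, 4.7]
grip_width: 0.003
```

{"fn": "servo_tool", "kwargs": {"motion": [[[0, 0, -0.16, 0, 0, 0], [-0.14, -0.01, -0.2, 0, 0, 0], [-0.14, 0, -0.2, 0, 0, 0], [-0.13, 0.3, -0.2, 0, 0, 0], [-0.3, 0.5, 0, 0, 0, 0], [-0.4, 0.5, 0, 0, 0, 0], [-0.4, 0.2, 0, 0, 0, 0], [0, 0, 0, 0, 0, 0], [0, 0, 0, 0, 0, 0]]]}}

```text
clock: 13.7
position: [0.6765, 0.0426, 0.3359]
ee_rot: [0.766, 0.642, 0.005, 0.004]
ft_force: [-0.8, 0.9, 0.4]
grip_width: 0.0
```

Run:
```python
from h import *
c=snap("wrist","w7.png",None,1.5)
print(status.get_obs()["position"],np.array(c["extrinsics"])[:3,3])
im=c["color"][:,:,::-1]
cv2.imwrite("pics/w7z.png",cv2.resize(im[55:120,215:305],None,fx=8,fy=8,interpolation=cv2.INTER_NEAREST))
```

```text
[0.67655912 0.04230806 0.3358621 ] [0.59886444 0.0567717  0.30474257]
```

View pics/w7z.png

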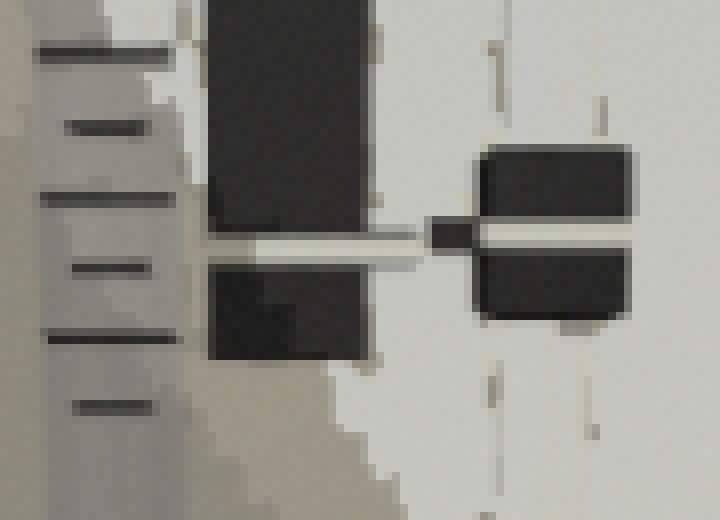

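```bash
cat >> h.py <<'E'
def meas(c,pc,pr,mc,mr):
    g=c["color"].mean(2)
    def cen(cols,rows):
        out=[]
        for u in range(*cols):
            s=g[rows[0]:rows[1],u]-g[rows[0]:rows[1],u].min()-12;s=np.clip(s,0,None);out.append((s*np.arange(*rows)).sum()/s.sum())
        u=np.arange(*cols);return u.mean(),np.mean(out),np.std(out)
    a=cen(pc,pr);b=cen(mc,mr);print(a,b)
    for z in(.103,.106):
        P=S(onz(c,a[0],a[1],.1018));M=S(onz(c,b[0],b[1],z));print(z,"p",P,"m",M,"remaining",(P-M)[0].round(2))
E
python3 - <<'E'
from h import *
meas(load("w6.png"),(252,260),(90,99),(278,292),(82,95))
meas(load("w7.png"),(249,258),(81,92),(277,291),(79,91))
E
```

```text
(np.float64(255.5), np.float64(93.74728349539177), np.float64(0.04780177395593736)) (np.float64(284.5), np.float64(87.48328198339006), np.float64(0.01906928010418834))
0.103 p [87.67 55.45] m [84.1  72.69] remaining 3.57
0.106 p [87.67 55.45] m [84.1  72.43] remaining 3.57
(np.float64(253.0), np.float64(85.76071206766659), np.float64(0.024115875425654652)) (np.float64(283.5), np.float64(83.76682646154191), np.float64(0.01254443678944373))
0.103 p [85.1  54.61] m [84.04 72.69] remaining 1.06
0.106 p [85.1  54.61] m [84.07 72.43] remaining 1.03
```

Run:
```python
from h import *
for n,pr,mr,pc,mc in (("w6.png",(90,99),(82,95),(252,266),(278,293)),("w7.png",(81,92),(79,91),(249,258),(277,292))):
    c=load(n);g=c["color"].mean(2)
    def line(cols,rows,z,sgn=1):
        u=np.arange(*cols);v=[]
        for k in u:
            s=sgn*g[rows[0]:rows[1],k];s=np.clip(s-s.min()-12,0,None);v.append((s*np.arange(*rows)).sum()/s.sum())
        p=np.polyfit(u,v,1);a=onz(c,u[0],np.polyval(p,u[0]),z);b=onz(c,u[-1],np.polyval(p,u[-1]),z)
        return np.degrees(np.arctan2(-(b-a)[0],(b-a)[1])).round(2)
    print(n,"marker",line(mc,mr,.106),"pointer",line((pc[0],pc[1]-6 if n=="w6.png" else pc[1]),pr,.1018))
    # rear edge of housing: strongest gradient below row 150 along columns
    u=np.arange(235,420,3);e=[]
    gs=cv2.GaussianBlur(c["color"].astype(np.float32),(0,0),1)
    # stop-plate-side edge of wheel slot shoulders: wheel side rows
    for (r0,r1,nm,z) in ((60,90,"wheel front",.112),(100,125,"wheel rear",.112)):
        uu=np.arange(350,405);vv=[]
        for k in uu:
            d=np.abs(np.diff(gs[r0:r1,k].mean(1)));vv.append(r0+d.argmax()+.5)
        p=np.polyfit(uu,vv,1);
        a=onz(c,uu[0],np.polyval(p,uu[0]),z);b=onz(c,uu[-1],np.polyval(p,uu[-1]),z);print(nm,np.degrees(np.arctan2(-(b-a)[0],(b-a)[1])).round(2))
```

```text
w6.png marker -10.02 pointer -10.54
wheel front -9.85
wheel rear -10.81
w7.png marker -10.15 pointer -9.84
wheel front -9.36
wheel rear -10.8
```

{"fn": "servo_tool", "kwargs": {"motion": [[[0.32, -0.37, 0.1, 0.05, 0.03, 0], [0.32, -0.37, 0.1, 0.04, 0.03, 0], [0.32, -0.37, 0.17, 0, 0, 0], [0.28, -0.32, 0.2, 0, 0, 0], [0, 0, 0, 0, 0, 0], [0, 0, 0, 0, 0, 0]]]}}

```text
clock: 14.35
position: [0.612, 0.123, 0.3086]
ee_rot: [0.765, 0.644, 0.006, -0.0]
ft_force: [0.1, -0.2, 1.0]
grip_width: 0.002
```

Run:
```python
from h import *
plan(.611,.125,.2884,1,80.0)
```

```text
az 80.25539909707032 pos [0.61200092 0.12296199 0.30862049] turn/row 0.05107981941406479 z axis [ 0.0085  0.0072 -0.9999]
[0.03, -0.03, 0.4]
```

{"fn": "servo_tool", "kwargs": {"motion": [[[0.03, 0, 0.12, 0.08, -0.1, 0.03], [0, 0, 0.15, 0, 0, 0], [0, 0, 0.06, 0, 0, 0], [0, 0, 0.02, 0, 0, 0], [0, 0, 0, 0, 0, 0]]]}}

```text
clock: 14.85
position: [0.6135, 0.1229, 0.29]
ee_rot: [0.766, 0.642, -0.0, 0.001]
ft_force: [-1.1, -0.5, 0.1]
grip_width: -0.001
```

{"fn": "servo_tool", "kwargs": {"motion": [[[0, -0.02, 0.02, 0, 0, 0], [0, 0, 0.015, 0, 0, 0], [0, 0, 0.015, 0, 0, 0], [0, 0, 0.012, 0, 0, 0]]]}}

```text
clock: 15.25
position: [0.6126, 0.123, 0.2885]
ee_rot: [0.767, 0.642, -0.0, 0.001]
ft_force: [-3.2, -1.3, 4.9]
grip_width: 0.007
```

{"fn": "servo_tool", "kwargs": {"motion": [[[0.04, 0, 0.016, 0, 0, 0], [0.04, 0, 0.015, 0, 0, 0], [0.03, 0, 0.015, 0, 0, 0]]]}}

```text
clock: 15.55
position: [0.6135, 0.1287, 0.2886]
ee_rot: [0.767, 0.642, 0.0, 0.001]
ft_force: [-2.6, -0.1, 5.7]
grip_width: -0.001
```

Run:
```python
from h import *
o=status.get_obs();print(o["position"],o["ft_force"])
```

```text
[0.61345249 0.12870371 0.28855973] [-2.64125403 -0.13653173  5.65840081]
```

{"fn": "servo_tool", "kwargs": {"motion": [[[0.02, 0, 0.015, 0, 0, 0], [0, 0, 0.01, 0, 0, 0]]]}}

```text
clock: 15.75
position: [0.6136, 0.1302, 0.2886]
ee_rot: [0.767, 0.642, 0.0, 0.002]
ft_force: [-1.8, -0.4, 2.9]
grip_width: 0.002
```

{"fn": "servo_tool", "kwargs": {"motion": [[[0, 0, -0.16, 0, 0, 0], [-0.14, -0.01, -0.2, 0, 0, 0], [-0.14, 0, -0.2, 0, 0, 0], [-0.13, 0.3, -0.2, 0, 0, 0], [-0.3, 0.5, 0, 0, 0, 0], [-0.4, 0.5, 0, 0, 0, 0], [-0.2, 0.2, 0, 0, 0, 0], [0, 0, 0, 0, 0, 0], [0, 0, 0, 0, 0, 0]]]}}

```text
clock: 16.65
position: [0.6762, 0.0473, 0.3352]
ee_rot: [0.767, 0.642, 0.002, 0.003]
ft_force: [0.5, 0.6, -0.9]
grip_width: 0.003
```

Run:
```python
from h import *
c=snap("wrist","w8.png",None,1.5)
print(status.get_obs()["position"],np.array(c["extrinsics"])[:3,3])
im=c["color"][:,:,::-1]
cv2.imwrite("pics/w8z.png",cv2.resize(im[55:120,215:305],None,fx=8,fy=8,interpolation=cv2.INTER_NEAREST))
```

```text
[0.67615006 0.04740555 0.33519056] [0.59841254 0.06143531 0.30454736]
```

View pics/w8z.png

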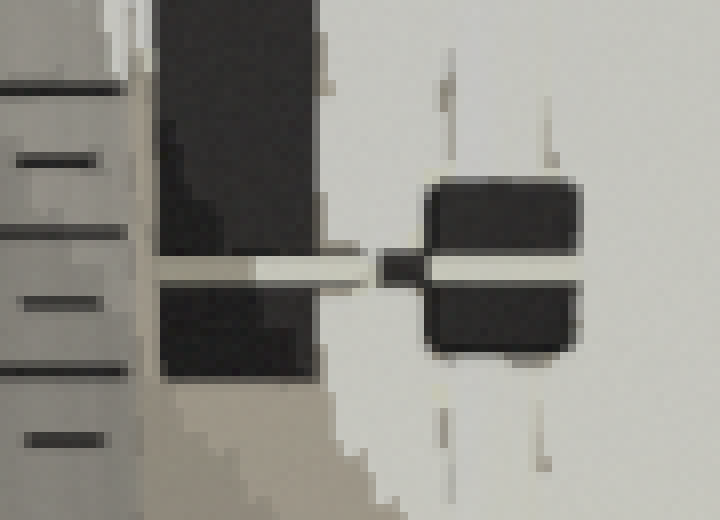

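Run:
```python
from h import *
import h
c=load("w8.png")
for y in (-9.85,-10.1):
    h.S.__defaults__=(y,h.S.__defaults__[1]); print(y); meas(c,(248,254),(83,94),(270,286),(82,94))
g=c["color"].mean(2).round().astype(int)
print(g[82:96,246:272])
```

```text
-9.85
(np.float64(250.5), np.float64(88.25521062650095), np.float64(0.016820854470115373)) (np.float64(277.5), np.float64(88.05655280574531), np.float64(0.012458162260542945))
0.103 p [84.11 56.87] m [84.07 72.94] remaining 0.04
0.106 p [84.11 56.87] m [84.08 72.74] remaining 0.03
-10.1
(np.float64(250.5), np.float64(88.25521062650095), np.float64(0.016820854470115373)) (np.float64(277.5), np.float64(88.05655280574531), np.float64(0.012458162260542945))
0.103 p [83.86 57.24] m [83.75 73.31] remaining 0.11
0.106 p [83.86 57.24] m [83.76 73.1 ] remaining 0.1
[[ 46  43  45  45  44  44  47  44  77 152 196 196 194 195 195 196 194 195
  194 194 194 176  55  35  46  45]
 [ 46  44  46  44  45  46  42  45  77 150 196 195 195 195 193 195 195 195
  195 195 195 174  58  32  45  45]
 [ 44  42  45  45  43  43  43  43  77 150 195 195 195 195 194 195 197 196
  194 194 191 174  57  33  47  44]
 [ 44  44  45  46  44  44  46  46  78 137 143 144 142 157 196 195 194 193
  196 194 192 173  55  35  45  45]
 [ 34  34  33  35  46  41  39  43  60  96  97  97  95 105 149 189 153 106
  105 107 103  85  45  70  
[... 289 characters left out ...]
77 107  44
   42  42  40  43 115 195 194 192]
 [ 82 104 106 104 106 105 105 104 104 117 118 115 115 119 150 179 110  76
   78  77  75  50  48  80  81  82]
 [ 35  44  50  50  50  49  51  47  79 143 142 140 144 183 187 193 188 186
  186 186 175 117  43  32  43  41]
 [ 27  37  43  44  43  46  42  44 104 189 190 190 190 194 195 194 195 195
  195 195 193 172  43  32  43  44]
 [ 33  35  45  43  44  43  41  44 109 195 195 194 195 195 195 195 196 194
  195 195 194 176  42  36  44  45]
 [ 31  32  44  46  44  44  44  42 106 196 194 194 193 194 195 194 195 195
  196 194 193 176  43  33  44  43]
 [ 30  36  45  42  46  43  45  44 107 195 195 195 193 195 195 194 194 194
  195 195 195 176  42  35  43  43]]
```

{"fn": "servo_tool", "kwargs": {"motion": [[[0.2, 0.1, -0.5, 0, 0, 0], [0.2, 0.1, -0.6, 0, 0, 0], [0.2, 0, -0.6, 0, 0, 0], [0, 0, 0, 0, 0, 0], [0, 0, 0, 0, 0, 0]]]}}

```text
clock: 17.2
position: [0.6867, 0.0829, 0.4227]
ee_rot: [0.764, 0.645, 0.001, 0.001]
ft_force: [0.4, 0.5, -0.4]
grip_width: 0.002
```

Run:
```python
from h import *
snap("side","s9.png",None,1.5);snap("top","t9.png",None,1.5)
c=load("t9.png");d=cv2.absdiff(c["color"],load("t1.png")["color"]).max(2);print(cv2.connectedComponentsWithStats((d>40).astype(np.uint8))[2][:8])
```

```text
[[     0      0    512    384 177271]
 [   253     51     92    113   1801]
 [   245     68      5     12     37]
 [   248     75     62    131   2682]
 [   299    100      1      1      1]
 [   289    126      1      1      1]
 [   291    130      3      2      5]
 [   294    133      1      1      1]]
```

View pics/s9.png

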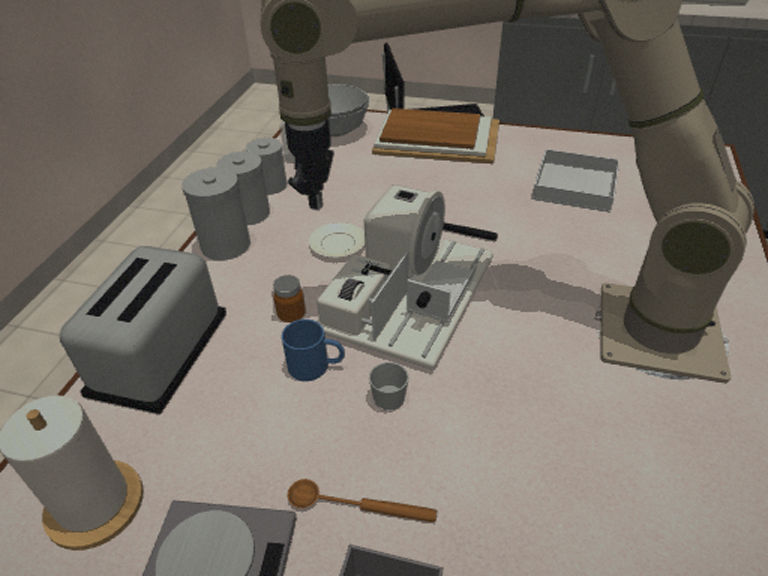

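The side view shows the hand well clear, with the tip near (315,205). The dishes and tools stand where they were. I'm handing in.

Run:
```python
from workcell import order
print(order.hand_in())
```

```text
the job is handed in; nothing more can be done
None
```

The pointer now stands level with the setting marker's tooth, and the job is handed in at about 17 s. With the fingers shut, I rested the fingertip on the knurled wheel. I rolled it in four strokes of about 19–22 mm and a last short one of about 7 mm, lifting off between strokes.

**Alignment:** I measured before and after the last stroke with the wrist camera almost straight above the marker. Before it, 1.0–1.1 mm remained. After it, the pointer is within about 0.1 mm of the mark, on the open side, so it has not run past.

**Forces:** pressing force was mostly 5–10 N, with 12.5 N at first contact, and a sideways force on the fingertip of up to about 5 N.

**Surroundings:** at the end the hand was lifted clear and the force reading was about zero. In the final side view the dishes and tools look unmoved.

**Checks that disagreed:**
- **Distance to close:** early estimates ranged from 11.2 to 12.4 mm, because the slanted views made the height of the marker's tooth uncertain. The overhead view settled it.
- **Slicer angle:** readings taken from different edges ran from about -9.3° to -10.8°. Within the -9.85° to -10.1° I used, this shifts the final figure by less than 0.1 mm.
- **Before-and-after top view:** the automatic comparison only showed large differences where the arm now hangs over the scene, so it did not confirm that nothing moved.

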